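# Shut the button and bead drawers and the findings box

### The job

Put the trimmings away: with the fingertips, push the drawer of black buttons and the drawer of amber beads fully home, and push the open lid of the blue findings box all the way down. Leave the drawer of silver rings open just as it is, since it is in use. Only push: do not lift, tip or shove about the drawer units or the box, and leave everything else undisturbed.

Things in the scene. Friction and masses are not known exactly. Their poses are not given: they have to be found in the camera images.
- black_unit: Loose single-drawer unit of white plastic holding flat black buttons (six of them are also glued as samples on a flat teal card on its top, near the front). Outside 180 deep (x) x 100 wide (y) x 85 high, about 1.2 kg, so it slides on the table if pushed with more than 5 to 10 N. Origin: on the table under the middle of its open front; +x points into the unit (away from the robot), z up.
- black_drawer (a joint): How far the drawer of flat black buttons is pulled out of its unit along the unit's -x, in m: 0 = fully home (end stop), at most 0.12. Slides with about 1 N of friction and stays where it is left.
- black_front (a point): Middle of the flat outer face of the drawer front of the flat black buttons drawer (clear panel with pale blue edges, 88 wide, its face 8 to 74 above the table; this point is 45 above the table and, when the drawer is home, 6 in front of the unit). A small finger lip, 50 wide, stands out 10 from the face at 10 to 15 above the table. Axes as the unit's: push along +x to shut.
- amber_unit: Loose single-drawer unit of white plastic holding round orange-amber beads (six of them are also glued as samples on a flat teal card on its top, near the front). Outside 180 deep (x) x 100 wide (y) x 85 high, about 1.2 kg, so it slides on the table if pushed with more than 5 to 10 N. Origin: on the table under the middle of its open front; +x points into the unit (away from the robot), z up.
- amber_drawer (a joint): How far the drawer of round orange-amber beads is pulled out of its unit along the unit's -x, in m: 0 = fully home (end stop), at most 0.12. Slides with about 1 N of friction and stays where it is left.
- amber_front (a point): Middle of the flat outer face of the drawer front of the round orange-amber beads drawer (clear panel with pale blue edges, 88 wide, its face 8 to 74 above the table; this point is 45 above the table and, when the drawer is home, 6 in front of the unit). A small finger lip, 50 wide, stands out 10 from the face at 10 to 15 above the table. Axes as the unit's: push along +x to shut.
- silver_unit: Loose single-drawer unit of white plastic holding silver wire rings (six of them are also glued as samples on a flat teal card on its top, near the front). Outside 180 deep (x) x 100 wide (y) x 85 high, about 1.2 kg, so it slides on the table if pushed with more than 5 to 10 N. Origin: on the table under the middle of its open front; +x points into the unit (away from the robot), z up.
- silver_drawer (a joint): How far the drawer of silver wire rings is pulled out of its unit along the unit's -x, in m: 0 = fully home (end stop), at most 0.12. Slides with about 1 N of friction and stays where it is left.
- silver_front (a point): Middle of the flat outer face of the drawer front of the silver wire rings drawer (clear panel with pale blue edges, 88 wide, its face 8 to 74 above the table; this point is 45 above the table and, when the drawer is home, 6 in front of the unit). A small finger lip, 50 wide, stands out 10 from the face at 10 to 15 above the table. Axes as the unit's: push along +x to shut.
- findings_box: Loose blue metal box holding brass findings, 110 deep (x) x 120 wide (y) x 55 high, about 0.9 kg. Origin at table height, on the box's middle line, 30 behind its front wall; +x points to its back (hinge) wall, z up.
- lid (a joint): Angle in rad of the blue lid of the findings box: 0 = shut flat on the rim, grows as it opens upward and back, pi/2 = upright. A stiff hinge: it stays at any angle; moving it takes about 1 N at its free edge, and it needs pushing all the way down.
- lid_hinge (a point): Middle of the lid's hinge line on top of the box's back wall (80 behind the box's origin, 55.5 above the table); its axes turn with the lid: y along the hinge. The lid is a flat blue plate with a thin white panel on its outer face, 110 long x 120 wide x 5 thick, from this line to its free edge along its own -x; its own +z is the normal of its outer face (up when shut, towards the back when open). The outer face is 5 from this point along +z.
- lid_edge (a point): Middle of the lid's free edge on its outer face, 110 from the hinge line; axes as the lid's.
- red_spool_mid (a point): Middle of a red thread spool, 34 across x 38 high, standing on the rear half of the silver rings' unit; not to be disturbed.
- bead_jar_mid (a point): Middle of a small amber glass jar with black cap, 38 across x 50 high, standing on the rear half of the amber beads' unit; not to be disturbed.
- grey_spool_mid (a point): Middle of a grey thread spool, 34 across x 38 high, on the table to the right; not to be disturbed.
- pot_mid (a point): Middle of a steel pot with lid, 116 across x 92 high, far on the right; not to be disturbed.
- tub_mid (a point): Middle of a clear plastic tub, 90 across x 60 high, far on the left; not to be disturbed.
- snips_mid (a point): Middle of a pair of blue-handled thread snips lying on the table to the left, 110 long x 10 high; not to be disturbed.

How it is judged:
By the outcome, as a careful person would: the job done as asked, in the order asked, and still so for the second after the job is handed in, with the robot touching nothing.
It also fails if it takes over 58 s, if anything falls off the work surface, if the arm or the gripper's body presses on something with over 40 N, if the wrist force passes 120 N, or if a joint passes its speed limit or range.

### The arm

A 6-joint arm with a two-finger parallel gripper is mounted at the origin on the work surface. World frame = base frame: x ahead of the robot, y to its left, z up, the work surface at z = 0. Lengths are in m, angles in degrees, forces in N, time in s.
With the tool pointing down it reaches from about 0.375 to 0.925 m from the base axis. Payload 5.7 kg.
Tool frame: the origin (TCP) lies midway between the tips of the shut fingers; the grasp point (between the pads) lies 19 mm behind it; z points along the fingers, y is the direction in which the jaws open and shut (so a half turn about z gives the same grasp; the last joint's range is limited). The gripper opens to 85 mm and grips with 20 to 120 N. Pads are 22 mm wide; open, the fingers measure 114 mm over their backs; the gripper's body (76 mm by 85 mm) begins 54 mm behind the grasp point. The pads swing forward as they close: fully open they stand 13 mm farther back than shut.
Start: joints at [-79.647, 20.558, 86.54, -0, 72.909, -6.595], TCP at [0.175, -0.574, 0.231] pointing down, gripper open.
Joint ranges: [-170.27, 170.27], [-57.76, 135], [12.27, 136.19], [-55.21, 235.2], [11.17, 155.16], [-170.74, 170.74]. Speed limits (degrees/s): [136.94, 136.94, 180, 180, 180, 180].

### API

Orientations are given as [roll, pitch, yaw] about the fixed x, y, z axes, in that order (R = Rz(yaw) Ry(pitch) Rx(roll)).
In Python, from plant import ctrl, imaging, job gives the robot as it stands.
- The arm moves only by the shell command python3 -m creep 'ROWS'. ROWS is text: rows parted by semicolons, each of 7 numbers parted by spaces: the closure, from 0 (fully open) to 1 (shut), then the shift along the tool's x, y, z in m, then the turn, a rotation vector about the tool's x, y, z in rad. In form: jaw dx dy dz ax ay az; .... A call has 1 to 10 rows; each row is the pose to reach, as a shift and turn from the pose commanded when the call began, along the tool's axes at that moment; what a row does not reach only later rows make up. A row lasts 1/10 s, in which the tool goes at most 50 mm and 8.59 degrees, less where a joint would pass 70% of its speed; a pose out of reach is approached as far as the arm can. A call with a gripper value outside its range is refused whole. The fingers move at their own pace and stop on an object; the grip force is fixed at half the most. Time passes only in rows, so rows that repeat a pose let the fingers close. It gives the time, the measured TCP pose, the force and the opening at its end, in the units of the state.
- ctrl.state(): the state, without advancing time (a new reading comes with each control period).
- imaging.capture(name): name is "scene" or "top"; returns a dict with "frame" (480x640x3 uint8, red, green, blue), "intrinsics" (3x3 intrinsics, pixels), "rvec" (rotation vector, rad) and "tvec" (3), from world to camera coordinates, as OpenCV has them. Camera axes: x right, y down, z forward; pixel columns grow to the right and rows downward; lengths in m; the calibration is good to about 2 mm. A picture is of the moment at which its call begins. There is no depth.
- job.job_done(): hands the job in, once; it reports no verdict.
The state is a dict: "time": time; "joint_pos": joint angles; "joint_velocities": joint speeds; "joint_efforts": joint torques, N m; "eef_pos": TCP position; "orientation": TCP orientation; "wrist_force": force on the tool from outside, world axes, zero at the start; "moment": the same for the moment, N m; "opening": finger opening in m.
Only numpy, scipy, OpenCV 4.12 (cv2) and the standard library are available. Lean on these libraries where they do the work, as an engineer would, in place of code of your own. Each camera call takes 0.05 s, during which the arm holds its last target.

## Working session

There is one attempt and no reset: what is moved stays moved. The work goes in short steps, Python scripts to look and compute and a shell command to move; the robot and the scene stay as the last step left them, time stands still between calls to the robot, and variables do not carry over. Pictures are saved under pics/ and viewed, and the job is handed in when it is done.

```bash
ls; mkdir -p pics
python3 - <<'E'
from plant import ctrl, imaging, job
import cv2,numpy as np,pickle
print(ctrl.state())
for n in("scene","top"):
    c=imaging.capture(n); cv2.imwrite(f"pics/{n}0.png",c["frame"][:,:,::-1]); pickle.dump(c,open(f"{n}0.pkl","wb"))
    R=cv2.Rodrigues(np.array(c["rvec"]))[0]; print(n,c["intrinsics"],-R.T@np.array(c["tvec"]).ravel())
E
```

```text
pics
{'time': 0.0, 'joint_pos': array([-7.96469779e+01,  2.05970580e+01,  8.66008120e+01, -4.10988393e-05,
        7.29079074e+01, -6.59470105e+00]), 'joint_velocities': array([-0.04019272, -0.0059897 , -0.11285867,  0.02033503,  0.07902101,
        0.10313039]), 'joint_efforts': array([-5.69275180e-04, -5.27609932e+01, -2.78620863e+01,  1.85128902e-04,
        1.31629818e-02, -2.95527332e-05]), 'eef_pos': array([ 0.17476668, -0.57325733,  0.23045058]), 'orientation': array([-1.79894918e+02, -1.21090283e-02,  1.69477241e+01]), 'wrist_force': array([-0.81393547,  0.0744922 , -0.19755025]), 'moment': array([-0.00601247, -0.01235452, -0.03209188]), 'opening': 0.08554764642811226}
scene [[525.54840029   0.         323.4526773 ]
 [  0.         525.54840029 241.41739349]
 [  0.           0.           1.        ]] [ 1.17936565 -0.67915978  0.83333483]
top [[440.01146193   0.         315.59579558]
 [  0.         440.01146193 234.8065055 ]
 [  0.           0.           1.        ]] [0.41087674 0.00556623 1.26767034]
```

```bash
ls -la; python3 -m creep --help 2>&1 | head -5
```

```text
total 1820
drwxr-xr-x  3 agent agent   4096 Dec  7 16:11 .
drwxr-xr-x 23 root  root    4096 Dec  7 16:11 ..
drwxr-xr-x  2 agent agent   4096 Dec  7 16:11 pics
-rw-r--r--  1 agent agent 922053 Dec  7 16:11 scene0.pkl
-rw-r--r--  1 agent agent 922053 Dec  7 16:11 top0.pkl
invalid input at $: expected rows of numbers
```

View pics/scene0.png

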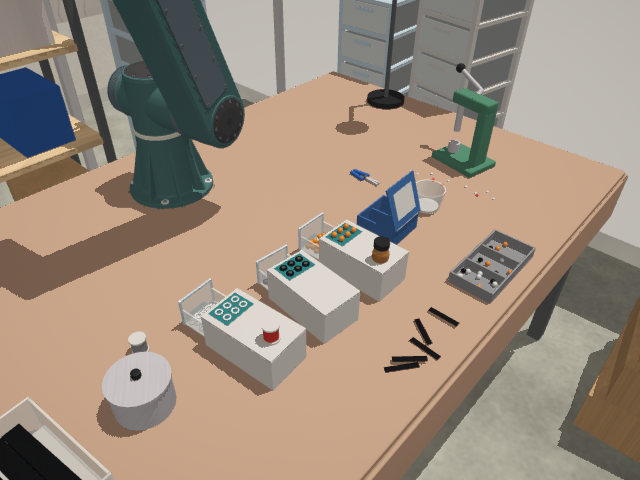

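View pics/top0.png

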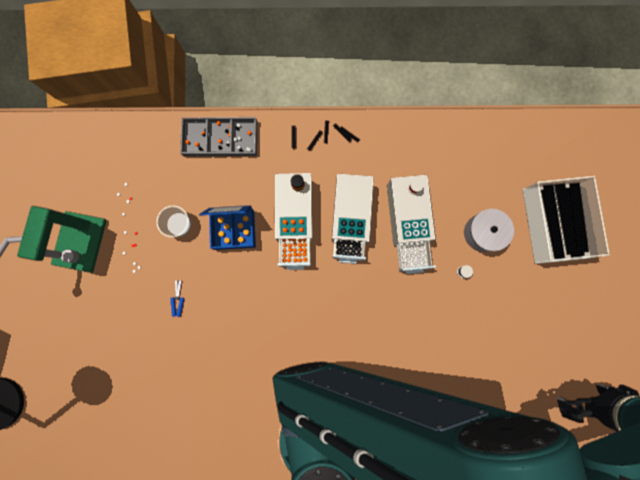

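The scene shows, from right to left, silver (about 415,230 in top), black (352,220), amber (294,220), and the blue box (232,228) with its lid open towards the back. Next I'll zoom in.

```bash
cat > h.py <<'E'
import numpy as np,cv2,pickle
def ray(c,uv):
    R=cv2.Rodrigues(np.array(c["rvec"]))[0]; t=np.array(c["tvec"]).ravel()
    o=-R.T@t; d=R.T@np.linalg.inv(c["intrinsics"])@np.array([uv[0],uv[1],1.]); return o,d
def onz(c,uv,z):
    o,d=ray(c,uv); return o+d*(z-o[2])/d[2]
def proj(c,P):
    return cv2.projectPoints(np.array(P,float).reshape(-1,3),np.array(c["rvec"]),np.array(c["tvec"]),np.array(c["intrinsics"]),None)[0].reshape(-1,2)
def tri(c1,u1,c2,u2):
    o1,d1=ray(c1,u1);o2,d2=ray(c2,u2)
    s=np.linalg.lstsq(np.c_[d1,-d2],o2-o1,rcond=None)[0]; a=o1+s[0]*d1;b=o2+s[1]*d2
    return (a+b)/2,np.linalg.norm(a-b)
E
python3 - <<'E'
import cv2,numpy as np
t=cv2.imread("pics/top0.png"); s=cv2.imread("pics/scene0.png")
cv2.imwrite("pics/topz.png",cv2.resize(t[165:285,190:350],None,fx=5,fy=5,interpolation=cv2.INTER_CUBIC))
cv2.imwrite("pics/topz2.png",cv2.resize(t[165:285,310:470],None,fx=5,fy=5,interpolation=cv2.INTER_CUBIC))
cv2.imwrite("pics/scz.png",cv2.resize(s[160:350,230:450],None,fx=3.15,fy=3.15,interpolation=cv2.INTER_CUBIC))
E
```

```text
(no output)
```

View pics/topz.png

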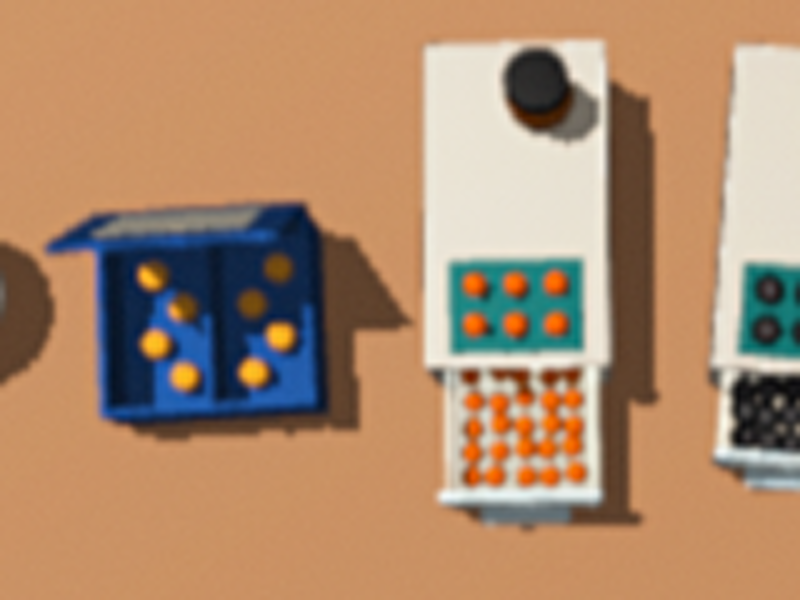

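View pics/topz2.png

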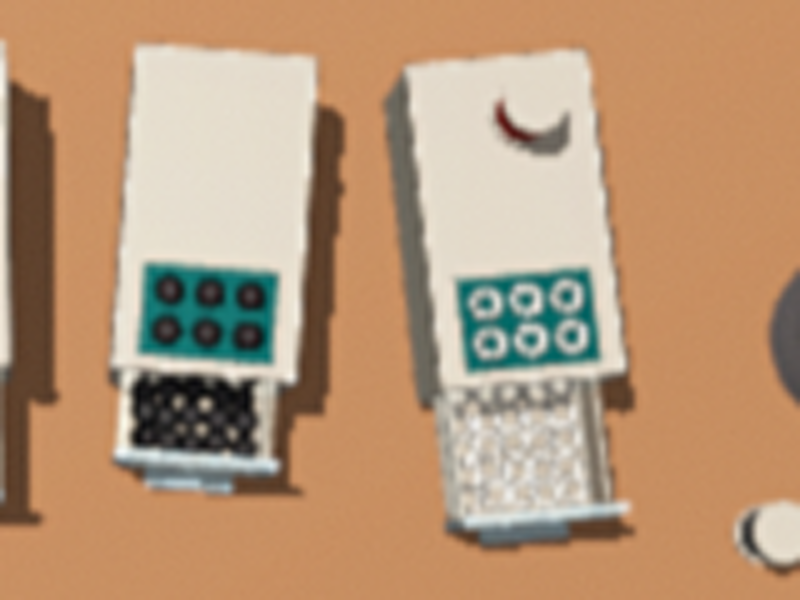

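View pics/scz.png

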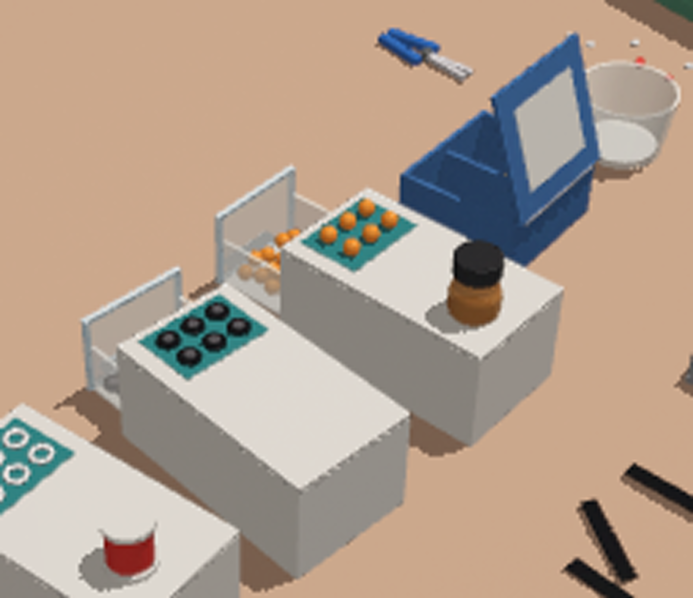

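```bash
cat > m.py <<'E'
from h import *
t=pickle.load(open("top0.pkl","rb"));s=pickle.load(open("scene0.pkl","rb"))
def T(off,U,V): return ((U+.5)/5-.5+off[0],(V+.5)/5-.5+off[1])
def S(U,V): return ((U+.5)/3.15-.5+230,(V+.5)/3.15-.5+160)
A=(190,165);B=(310,165)
np.set_printoptions(precision=4,suppress=True)
def unit(n,off,bl,br,fr,fl,dl,dr):
    P=[onz(t,T(off,*p),.085)[:2] for p in(bl,br,fr,fl)]
    bl,br,fr,fl=P
    print(n,"wid",np.linalg.norm(bl-br),np.linalg.norm(fl-fr),"dep",np.linalg.norm(bl-fl),np.linalg.norm(br-fr))
    ax=(bl+br-fl-fr);yaw=np.arctan2(ax[1],ax[0]);org=(fl+fr)/2
    D=[onz(t,T(off,*p),.074)[:2] for p in(dl,dr)]
    c=(D[0]+D[1])/2;u=np.array([np.cos(yaw),np.sin(yaw)])
    print(" origin",org,"yaw",np.degrees(yaw),"front",c,"w",np.linalg.norm(D[0]-D[1]),"open",-(c-org)@u-.006,"lat",(c-org)@[-u[1],u[0]])
unit("black",B,(135,45),(316,57),(296,382),(112,368),(115,462),(279,470))
unit("amber",A,(425,43),(606,40),(609,370),(426,368),(438,500),(601,500))
unit("silver",B,(405,65),(588,52),(625,375),(443,382),(455,527),(630,510))
print("hinge/edge tri")
print("freeL",tri(t,T(A,48,250),s,S(575,35)))
print("freeR",tri(t,T(A,282,242),s,S(493,100)))
print("hingeL",onz(t,T(A,100,213),.0555),onz(s,S(598,158),.0555))
print("hingeR",onz(t,T(A,305,205),.0555),onz(s,S(523,222),.0555))
print("front",onz(t,T(A,102,418),.055),onz(t,T(A,325,410),.055))
print("black panel scene", onz(s,S(82,322),.074),onz(s,S(180,268),.074))
print("amber panel scene", onz(s,S(215,216),.074),onz(s,S(294,167),.074))
print("grey spool",onz(t,T(B,780,535),.038), "jar", onz(t,T(A,538,80),.135))
E
python3 m.py
```

```text
black wid 0.0997750500428514 0.09964925563499608 dep 0.1796676433658442 0.18041258315067774
 origin [ 0.5442 -0.0803] yaw -4.524028633805123 front [ 0.4957 -0.0767] w 0.08905910171783768 open 0.0425963811553528 lat -0.00019222512916603244
amber wid 0.09987036424144502 0.09912148994294893 dep 0.1805129388973683 0.18317794135445734
 origin [0.5481 0.0746] yaw 0.5089656655210234 front [0.4779 0.074 ] w 0.08844287623719221 open 0.06425730233208897 lat -2.899002341207369e-05
silver wid 0.1009215953298919 0.0982873206900178 dep 0.1761612322770194 0.17934266745463562
 origin [ 0.5415 -0.2584] yaw 4.835545068050112 front [ 0.4666 -0.2631] w 0.09516908659784976 open 0.0690804658253532 lat 0.0016844817668502593
hinge/edge tri
freeL (array([0.6022, 0.3113, 0.1571]), np.float64(4.619389649761407e-05))
freeR (array([0.6076, 0.193 , 0.1553]), np.float64(0.0039060285348373252))
hingeL [0.6406 0.3107 0.0555] [0.6384 0.3127 0.0555]
hingeR [0.6446 0.1957 0.0555] [0.6435 0.2012 0.0555]
front [0.5252 0.3067 0.055 ] [0.5292 0.183  0.055 ]
black panel scene [ 0.4972 -0.1223  0.074 ] [ 0.5053 -0.0339  0.074 ]
amber panel scene [0.4808 0.028  0.074 ] [0.4823 0.1157 0.074 ]
grey spool [ 0.4586 -0.4027  0.038 ] jar [0.6956 0.0613 0.135 ]
```

The checks hold: the unit widths and depths come out at 100 and 180 mm, the panels at 88 to 89 mm, and lid height matches an angle of about 70°. Black goes first: I'll write a helper that gives the shift in tool axes, then move to in front of the drawer.

```bash
cat > go.py <<'E'
import sys,numpy as np
from scipy.spatial.transform import Rotation as R
from plant import ctrl
x,y,z,yaw=map(float,sys.argv[1:5]); s=ctrl.state()
o=R.from_euler('xyz',s['orientation'],degrees=True); g=R.from_euler('xyz',[180,0,yaw],degrees=True)
np.set_printoptions(precision=4,suppress=True)
print(s['time'],"pos",s['eef_pos'],s['orientation'],"F",s['wrist_force'],"shift",o.inv().apply(np.array([x,y,z])-s['eef_pos']),"turn",(o.inv()*g).as_rotvec())
E
python3 go.py 0.445 -0.0725 0.2 -4.5
```

```text
0.1 pos [ 0.1748 -0.5733  0.2305] [-179.9034   -0.0111   16.9492] F [-0.5834  0.3455  0.0319] shift [ 0.4045 -0.4002  0.0313] turn [-0.0017  0.0001  0.3744]
```

```bash
python3 -m creep '1 0.04 -0.04 0 0 0 0.037; 1 0.08 -0.08 0 0 0 0.075; 1 0.12 -0.12 0 0 0 0.112; 1 0.16 -0.16 0 0 0 0.15; 1 0.2 -0.2 0 0 0 0.187; 1 0.24 -0.24 0 0 0 0.225; 1 0.28 -0.28 0 0 0 0.262; 1 0.32 -0.32 0 0 0 0.3; 1 0.36 -0.36 0.015 0 0 0.337; 1 0.39 -0.39 0.03 0 0 0.374'; python3 -m creep '1 0 0 0 0 0 0; 1 0 0 0 0 0 0; 1 0 0 0 0 0 0'; python3 go.py 0.445 -0.0725 0.041 -4.5
```

```text
time: 1.1
eef_pos: [0.4102, -0.1325, 0.2138]
orientation: [180.0, -0.1, -4.6]
wrist_force: [1.8, -0.6, -0.2]
opening: 0.0004
time: 1.4
eef_pos: [0.4089, -0.135, 0.2135]
orientation: [180.0, 0.0, -4.5]
wrist_force: [-0.2, -0.3, 0.1]
opening: 0.0002
1.4 pos [ 0.4089 -0.135   0.2135] [179.9742   0.016   -4.4829] F [-0.2466 -0.2544  0.1306] shift [ 0.0311 -0.0652  0.1724] turn [0.0004 0.0003 0.0003]
```

```bash
python3 -m creep '1 0.03 -0.04 0 0 0 0; 1 0.031 -0.065 0.02 0 0 0; 1 0.031 -0.065 0.06 0 0 0; 1 0.031 -0.065 0.1 0 0 0; 1 0.031 -0.065 0.14 0 0 0; 1 0.031 -0.065 0.165 0 0 0; 1 0.031 -0.065 0.172 0 0 0; 1 0.031 -0.065 0.172 0 0 0; 1 0.031 -0.065 0.172 0 0 0'; python3 go.py 0.527 -0.079 0.041 -4.5
python3 - <<'E'
from plant import imaging
import cv2,pickle
for n in("scene","top"):
    c=imaging.capture(n); cv2.imwrite(f"pics/{n}1.png",c["frame"][:,:,::-1])
    f=c["frame"][:,:,::-1]
    f=f[180:330,230:430] if n=="scene" else f[165:300,280:460]
    cv2.imwrite(f"pics/{n}1z.png",cv2.resize(f,None,fx=4,fy=4,interpolation=cv2.INTER_CUBIC))
E
```

```text
time: 2.3
eef_pos: [0.4461, -0.0729, 0.0424]
orientation: [180.0, -0.1, -4.6]
wrist_force: [0.8, -0.2, 0.0]
opening: -0.0001
2.3 pos [ 0.4461 -0.0729  0.0424] [179.9779  -0.0987  -4.5643] F [ 0.8283 -0.2159  0.017 ] shift [ 0.0811 -0.0004  0.0016] turn [ 0.0004 -0.0017 -0.0011]
```

View pics/scene1z.png

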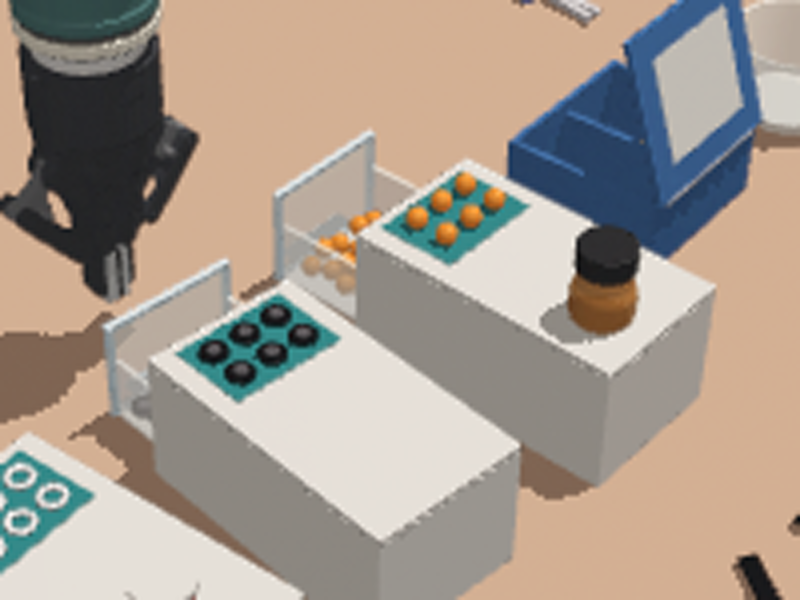

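View pics/top1z.png

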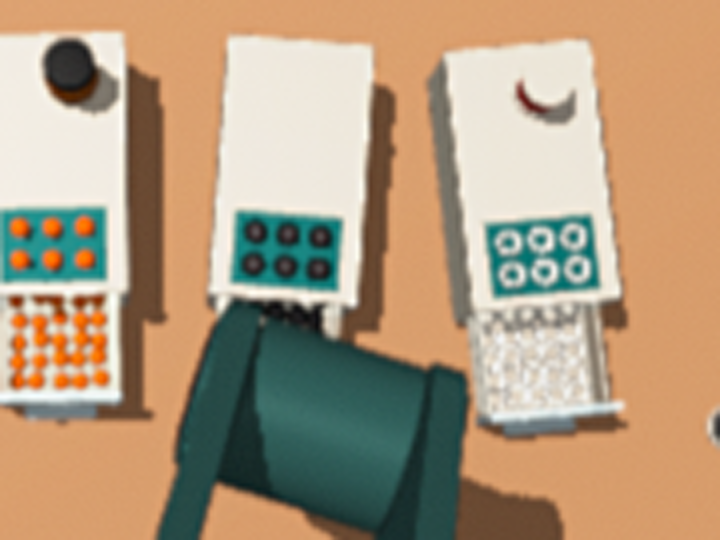

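The fingertips are square in front of the black drawer, with the gripper body clear of the unit top. Pushing along tool x.

```bash
python3 -m creep '1 0.01 0 0 0 0 0; 1 0.02 0 0.001 0 0 0; 1 0.03 0 0.001 0 0 0; 1 0.036 0 0.001 0 0 0; 1 0.04 0 0.001 0 0 0; 1 0.044 0 0.001 0 0 0; 1 0.048 0 0.001 0 0 0; 1 0.052 0 0.001 0 0 0; 1 0.056 0 0.001 0 0 0; 1 0.06 0 0.001 0 0 0';  python3 -m creep '1 0.003 0 0 0 0 0; 1 0.006 0 0 0 0 0; 1 0.009 0 0 0 0 0; 1 0.011 0 0 0 0 0; 1 0.012 0 0 0 0 0; 1 0.013 0 0 0 0 0; 1 0.013 0 0 0 0 0'; python3 go.py 0.527 -0.079 0.041 -4.5
```

```text
time: 3.4
eef_pos: [0.5049, -0.0764, 0.0402]
orientation: [-180.0, 0.0, -4.5]
wrist_force: [-1.7, 0.1, -1.0]
opening: -0.0003
time: 4.1
eef_pos: [0.5182, -0.0775, 0.0405]
orientation: [-180.0, -0.0, -4.5]
wrist_force: [-0.6, -0.1, -0.2]
opening: 0.0
4.1 pos [ 0.5182 -0.0775  0.0405] [-179.9983   -0.0215   -4.4817] F [-0.6085 -0.1265 -0.1859] shift [ 0.0089  0.0008 -0.0005] turn [-0.     -0.0004  0.0003]
```

```bash
python3 -m creep '1 0.002 0 0 0 0 0; 1 0.004 0 0 0 0 0; 1 0.005 0 0 0 0 0; 1 0.005 0 0 0 0 0' | grep -E 'eef|force';  python3 -m creep '1 0.001 0 0 0 0 0; 1 0.001 0 0 0 0 0'| grep -E 'eef|force'
```

```text
eef_pos: [0.5234, -0.0779, 0.0405]
wrist_force: [-0.2, -0.2, -0.4]
eef_pos: [0.5242, -0.078, 0.0405]
wrist_force: [-0.6, -0.3, 0.4]
```

```bash
python3 -m creep '1 0.001 0 0 0 0 0; 1 0.001 0 0 0 0 0' | grep -E 'eef|force'
```

```text
eef_pos: [0.5251, -0.078, 0.0405]
wrist_force: [-0.7, -0.3, 0.3]
```

```bash
python3 -m creep '1 0.001 0 0 0 0 0; 1 0.001 0 0 0 0 0' | grep -E 'eef|force'
```

```text
eef_pos: [0.5261, -0.0781, 0.0404]
wrist_force: [-0.6, 0.3, 0.4]
```

```bash
python3 -m creep '1 0.001 0 0 0 0 0; 1 0.001 0 0 0 0 0' | grep -E 'eef|force';python3 - <<'E'
from plant import imaging
import cv2,pickle
for n in("scene",):
    c=imaging.capture(n)
    f=c["frame"][:,:,::-1]
    f=f[190:340,230:430]
    cv2.imwrite(f"pics/{n}2z.png",cv2.resize(f,None,fx=4,fy=4,interpolation=cv2.INTER_CUBIC))
E
```

```text
eef_pos: [0.5271, -0.0782, 0.0404]
wrist_force: [-0.5, 0.1, 0.2]
```

View pics/scene2z.png

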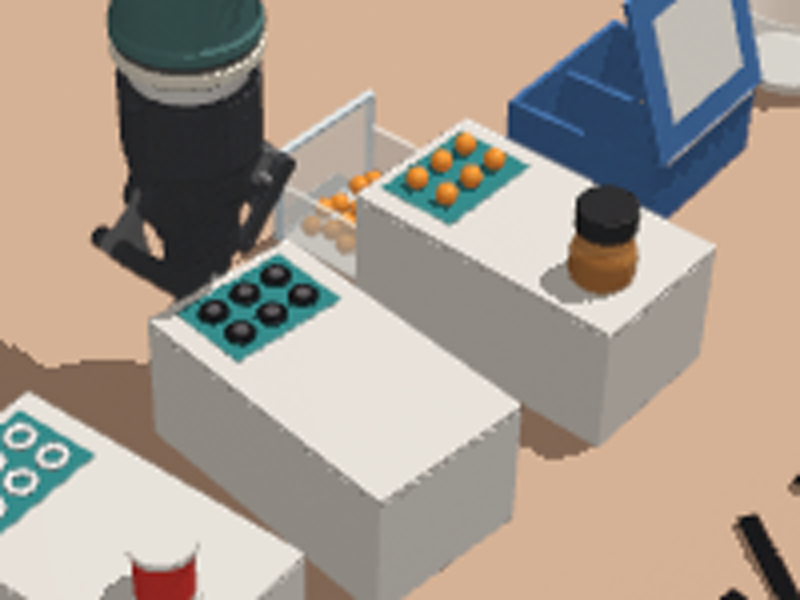

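The black drawer is nearly in, and the unit hasn't moved (its front corner is still at zoom (153,320)). I'll continue in 1 mm steps until the stop is felt.

```bash
python3 -m creep '1 0.001 0 0 0 0 0; 1 0.001 0 0 0 0 0' | grep -E 'eef|force'
```

```text
eef_pos: [0.5272, -0.0782, 0.0403]
wrist_force: [-3.4, -0.2, 1.9]
```

```bash
python3 -m creep '1 0.001 0 0 0 0 0; 1 0.001 0 0 0 0 0' | grep -E 'eef|force'
```

```text
eef_pos: [0.5272, -0.0781, 0.0402]
wrist_force: [-5.9, -1.1, 4.5]
```

The force rose at TCP x = 0.5272, which is the predicted home position. I'll back off and go in front of amber.

```bash
python3 -m creep '1 -0.01 0 0 0 0 0; 1 -0.04 0 0 0 0 0; 1 -0.07 0 0 0 0 0; 1 -0.09 0 0 0 0 0; 1 -0.095 0 0 0 0 0; 1 -0.095 0 0 0 0 0'; python3 go.py 0.435 0.0736 0.041 0.5
```

```text
time: 6.35
eef_pos: [0.4344, -0.071, 0.0407]
orientation: [180.0, -0.1, -4.5]
wrist_force: [0.9, -1.0, -0.5]
opening: 0.0005
6.35 pos [ 0.4344 -0.071   0.0407] [179.9989  -0.0668  -4.5079] F [ 0.9065 -1.0291 -0.4821] shift [-0.0108 -0.1442 -0.0004] turn [ 0.0001 -0.0012 -0.0874]
```

```bash
python3 -m creep '1 -0.004 -0.03 0 0 0 -0.02; 1 -0.008 -0.06 0 0 0 -0.04; 1 -0.01 -0.09 0 0 0 -0.06; 1 -0.011 -0.12 0 0 0 -0.08; 1 -0.011 -0.14 0 0 0 -0.087; 1 -0.011 -0.144 0 0 0 -0.087; 1 -0.011 -0.144 0 0 0 -0.087; 1 -0.011 -0.144 0 0 0 -0.087'; python3 go.py 0.5308 0.0744 0.041 0.5
python3 - <<'E'
from plant import imaging
import cv2,pickle
from h import *
for n in("scene","top"):
    c=imaging.capture(n); pickle.dump(c,open(n+"3.pkl","wb"))
    f=c["frame"][:,:,::-1]
    f=f[190:340,230:430] if n=="scene" else f[165:300,280:460]
    cv2.imwrite(f"pics/{n}3z.png",cv2.resize(f,None,fx=4,fy=4,interpolation=cv2.INTER_CUBIC))
E
```

```text
time: 7.15
eef_pos: [0.4355, 0.0731, 0.0405]
orientation: [180.0, -0.1, 0.5]
wrist_force: [0.2, 0.4, -0.5]
opening: -0.0001
7.15 pos [0.4355 0.0731 0.0405] [179.995   -0.0562   0.5031] F [ 0.1925  0.3927 -0.5237] shift [ 0.0953 -0.0005 -0.0004] turn [ 0.0001 -0.001   0.0001]
```

View pics/scene3z.png

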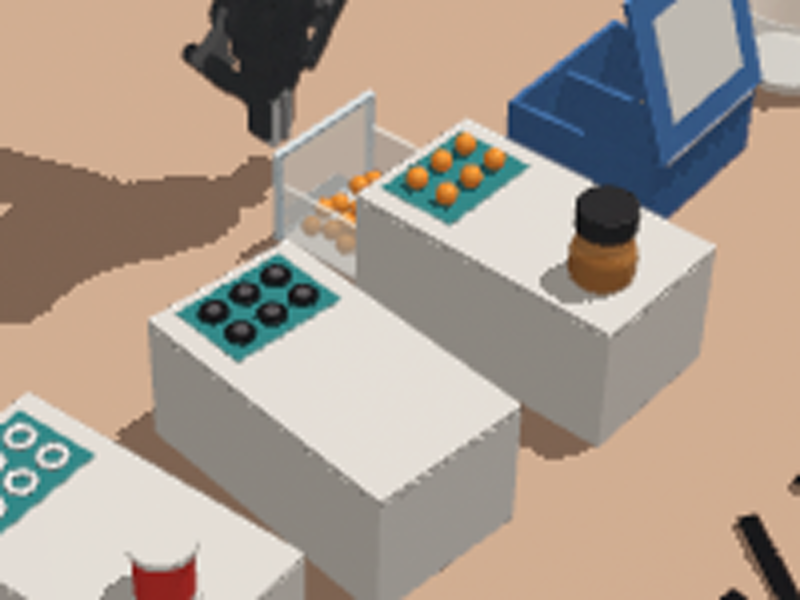

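View pics/top3z.png

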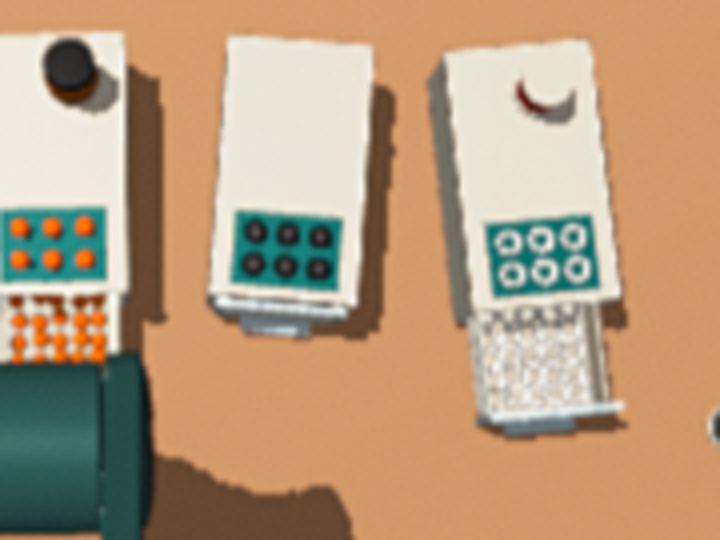

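The black drawer is home, with its front edge at (215–350, 300–315) in the top zoom, and the unit corners haven't moved. Now pushing amber.

```bash
python3 -m creep '1 0.01 0 0 0 0 0; 1 0.02 0 0 0 0 0; 1 0.026 0 0 0 0 0; 1 0.03 0 0 0 0 0; 1 0.034 0 0 0 0 0; 1 0.038 0 0 0 0 0; 1 0.043 0 0 0 0 0; 1 0.048 0 0 0 0 0; 1 0.053 0 0 0 0 0; 1 0.058 0 0 0 0 0'| grep -E 'eef|force';  python3 -m creep '1 0.005 0 0 0 0 0; 1 0.01 0 0 0 0 0; 1 0.015 0 0 0 0 0; 1 0.02 0 0 0 0 0; 1 0.024 0 0 0 0 0; 1 0.027 0 0 0 0 0; 1 0.028 0 0 0 0 0; 1 0.028 0 0 0 0 0'| grep -E 'eef|force'; python3 -m creep '1 0.001 0 0 0 0 0; 1 0.002 0 0 0 0 0; 1 0.003 0 0 0 0 0; 1 0.003 0 0 0 0 0'| grep -E 'eef|force'
```

```text
eef_pos: [0.4927, 0.0741, 0.0403]
wrist_force: [-1.9, -0.2, -1.7]
eef_pos: [0.5211, 0.0742, 0.0406]
wrist_force: [-0.2, -0.2, -0.2]
eef_pos: [0.5237, 0.0743, 0.0405]
wrist_force: [-0.7, -0.6, 0.6]
```

```bash
for i in 1; do python3 -m creep '1 0.001 0 0 0 0 0; 1 0.002 0 0 0 0 0; 1 0.003 0 0 0 0 0; 1 0.003 0 0 0 0 0'| grep -E 'eef|force'; python3 -m creep '1 0.001 0 0 0 0 0; 1 0.001 0 0 0 0 0'| grep -E 'eef|force'; python3 -m creep '1 0.001 0 0 0 0 0; 1 0.001 0 0 0 0 0'| grep -E 'eef|force'; done
```

```text
eef_pos: [0.5268, 0.0743, 0.0404]
wrist_force: [-1.0, -0.4, 0.2]
eef_pos: [0.5277, 0.0744, 0.0404]
wrist_force: [0.1, 0.5, -1.0]
eef_pos: [0.5286, 0.0744, 0.0404]
wrist_force: [-0.7, -1.0, -0.3]
```

```bash
python3 -m creep '1 0.001 0 0 0 0 0; 1 0.001 0 0 0 0 0'| grep -E 'eef|force'
```

```text
eef_pos: [0.5296, 0.0744, 0.0404]
wrist_force: [-0.1, 0.2, 0.2]
```

```bash
python3 -m creep '1 0.001 0 0 0 0 0; 1 0.001 0 0 0 0 0'| grep -E 'eef|force'
```

```text
eef_pos: [0.5307, 0.0744, 0.0404]
wrist_force: [-0.3, 0.8, -0.8]
```

```bash
python3 -m creep '1 0.001 0 0 0 0 0; 1 0.001 0 0 0 0 0'| grep -E 'eef|force'
```

```text
eef_pos: [0.5317, 0.0744, 0.0404]
wrist_force: [-0.8, 0.4, 0.1]
```

```bash
python3 -m creep '1 0.0005 0 0 0 0 0; 1 0.0005 0 0 0 0 0'| grep -E 'eef|force'
```

```text
eef_pos: [0.5319, 0.0744, 0.0404]
wrist_force: [-1.6, -0.9, 0.4]
```

```bash
python3 -m creep '1 0.001 0 0 0 0 0; 1 0.001 0 0 0 0 0'| grep -E 'eef|force'
```

```text
eef_pos: [0.5319, 0.0744, 0.0403]
wrist_force: [-5.5, -0.9, 3.4]
```

Amber stopped at x = 0.5319 (predicted 0.531). I'll retract, rise, and go behind the lid.

```bash
python3 -m creep '1 -0.01 0 0 0 0 0; 1 -0.04 0 0 0 0 0; 1 -0.08 0 -0.02 0 0 0; 1 -0.09 0 -0.06 0 0 0; 1 -0.09 0 -0.1 0 0 0; 1 -0.09 0 -0.14 0 0 0; 1 -0.09 0 -0.18 0 0 0; 1 -0.09 0 -0.2 0 0 0; 1 -0.09 0 -0.2 0 0 0'; python3 go.py 0.662 0.251 0.24 2
python3 - <<'E'
from plant import imaging
import cv2,pickle
from h import *
for n in("scene","top"):
    c=imaging.capture(n); pickle.dump(c,open(n+"4.pkl","wb"))
    f=c["frame"][:,:,::-1]
    f=f[160:310,270:470] if n=="scene" else f[165:300,180:360]
    cv2.imwrite(f"pics/{n}4z.png",cv2.resize(f,None,fx=4,fy=4,interpolation=cv2.INTER_CUBIC))
E
```

```text
time: 12.15
eef_pos: [0.4457, 0.0736, 0.2438]
orientation: [-180.0, -0.5, 0.5]
wrist_force: [0.5, 0.3, 0.1]
opening: -0.0005
12.15 pos [0.4457 0.0736 0.2438] [-179.9943   -0.5101    0.5055] F [0.538  0.3032 0.0947] shift [ 0.2178 -0.1755  0.0058] turn [ 0.     -0.0089 -0.0261]
```

View pics/scene4z.png

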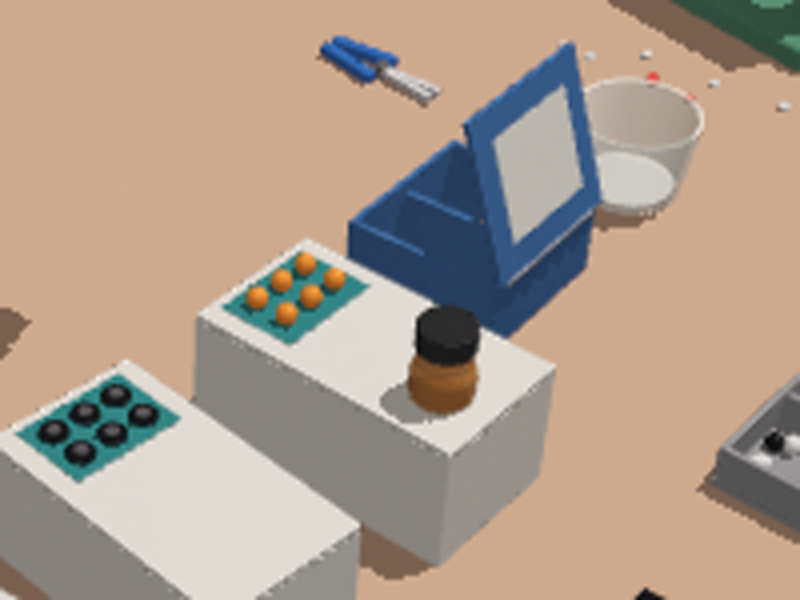

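View pics/top4z.png

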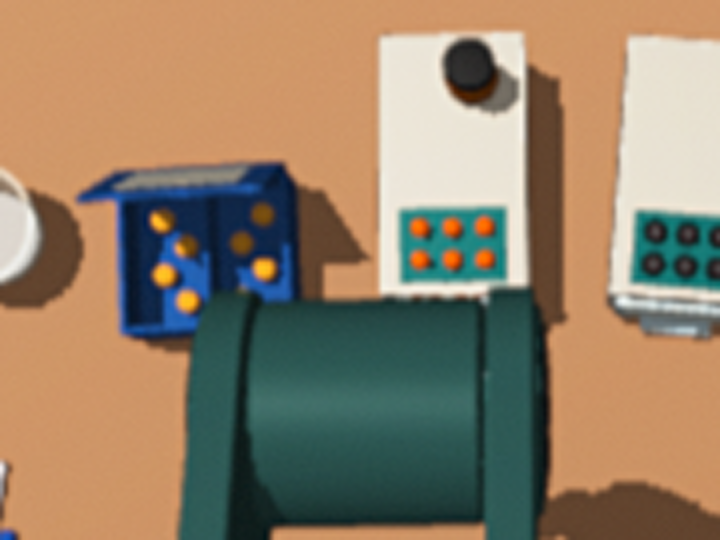

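```bash
python3 -m creep '1 0.03 -0.025 0 0 0 -0.005; 1 0.06 -0.05 0 0 0 -0.01; 1 0.09 -0.075 0 0 0 -0.015; 1 0.12 -0.1 0 0 0 -0.02; 1 0.15 -0.125 0 0 0 -0.026; 1 0.18 -0.145 0 0 0 -0.026; 1 0.205 -0.165 0 0 0 -0.026; 1 0.218 -0.175 0 0 0 -0.026; 1 0.218 -0.175 0 0 0 -0.026; 1 0.218 -0.175 0 0 0 -0.026'; python3 go.py 0.662 0.251 0.146 2
python3 - <<'E'
from plant import imaging
import cv2,pickle
from h import *
for n in("scene","top"):
    c=imaging.capture(n); pickle.dump(c,open(n+"5.pkl","wb"))
    f=c["frame"][:,:,::-1]
    f=f[130:280,270:470] if n=="scene" else f[165:300,180:360]
    cv2.imwrite(f"pics/{n}5z.png",cv2.resize(f,None,fx=4,fy=4,interpolation=cv2.INTER_CUBIC))
E
```

```text
time: 13.25
eef_pos: [0.6583, 0.2501, 0.2379]
orientation: [179.9, 0.2, 2.0]
wrist_force: [-0.1, -0.8, 0.2]
opening: 0.0001
13.25 pos [0.6583 0.2501 0.2379] [179.9407   0.2178   2.0097] F [-0.0527 -0.835   0.1751] shift [ 0.0041 -0.0009  0.0919] turn [0.001  0.0038 0.0002]
```

View pics/scene5z.png

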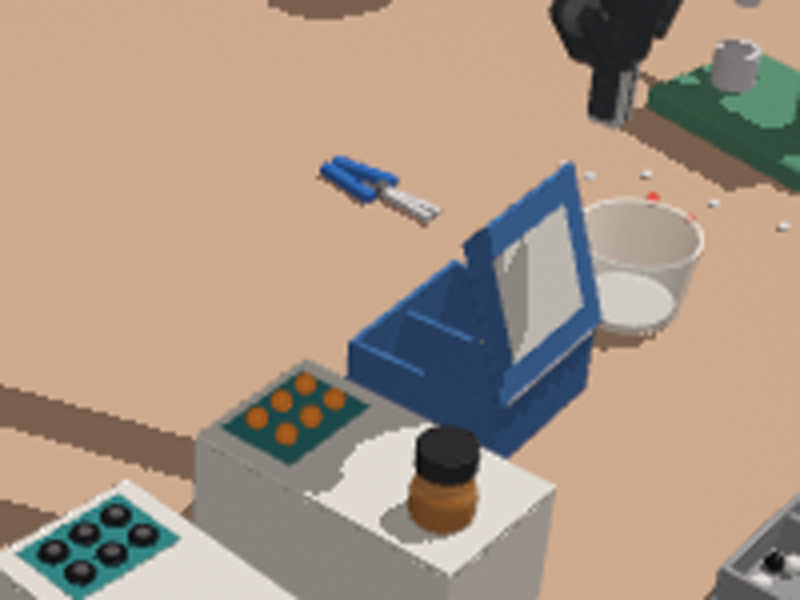

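View pics/top5z.png

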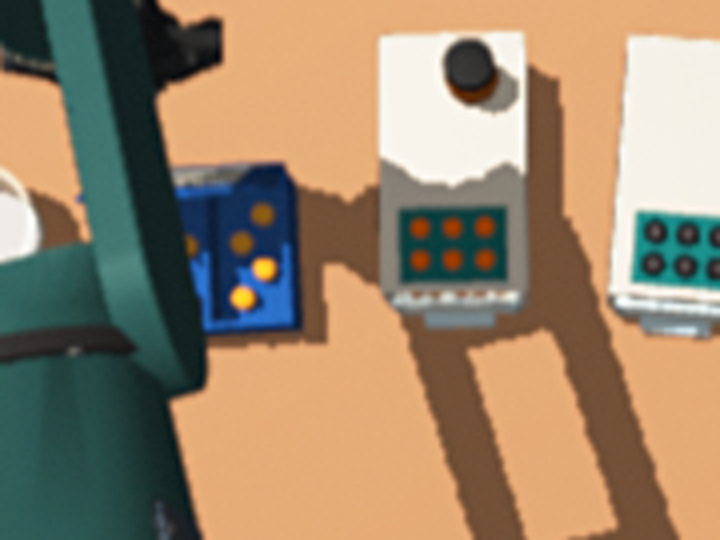

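The amber drawer is home (front at (385–525, 300) in the top zoom, matching black), and the tool is behind the lid. Descending behind it.

```bash
python3 -m creep '1 0.004 -0.001 0.02 0 0 0; 1 0.004 -0.001 0.05 0 0 0; 1 0.004 -0.001 0.08 0 0 0; 1 0.004 -0.001 0.092 0 0 0; 1 0.004 -0.001 0.092 0 0 0; 1 0.004 -0.001 0.092 0 0 0'; python3 go.py 0.6247 0.25 0.1465 2
python3 - <<'E'
from plant import imaging
import cv2,pickle
from h import *
for n in("scene",):
    c=imaging.capture(n); pickle.dump(c,open(n+"6.pkl","wb"))
    f=c["frame"][:,:,::-1]
    f=f[130:280,300:500]
    cv2.imwrite(f"pics/{n}6z.png",cv2.resize(f,None,fx=4,fy=4,interpolation=cv2.INTER_CUBIC))
E
```

```text
time: 13.95
eef_pos: [0.6639, 0.2515, 0.1496]
orientation: [-180.0, -0.1, 2.0]
wrist_force: [0.3, -1.0, 0.7]
opening: 0.0001
13.95 pos [0.6639 0.2515 0.1496] [-179.9802   -0.0677    1.9755] F [ 0.3243 -0.9638  0.6503] shift [-0.0392  0.0001  0.0031] turn [-0.0003 -0.0012 -0.0004]
```

View pics/scene6z.png

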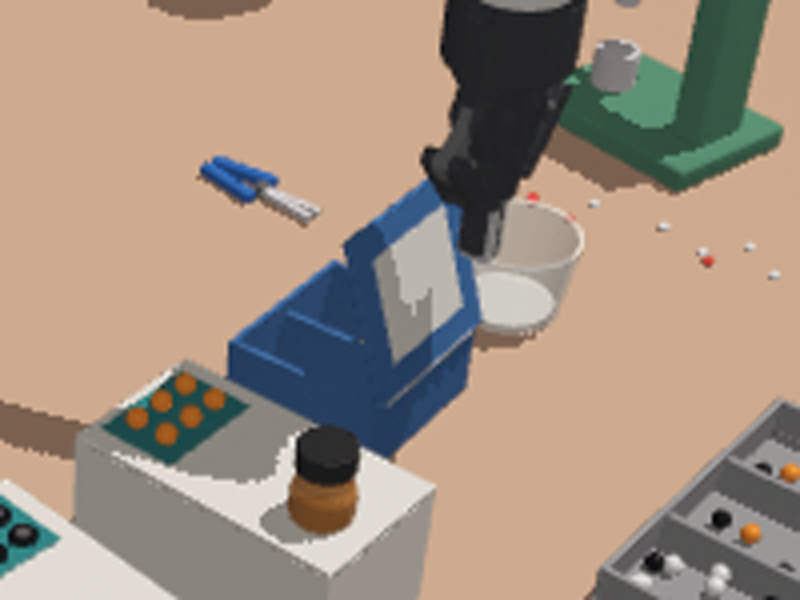

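```bash
python3 -m creep '1 -0.015 0 0 0 0 0; 1 -0.028 0 0.001 0 0 0; 1 -0.035 0 0.002 0 0 0; 1 -0.039 0 0.002 0 0 0; 1 -0.043 0 0.003 0 0 0; 1 -0.047 0 0.005 0 0 0; 1 -0.051 0 0.007 0 0 0; 1 -0.055 0 0.008 0 0 0; 1 -0.055 0 0.008 0 0 0'; python3 go.py 0.5829 0.25 0.1204 2
python3 - <<'E'
from plant import imaging
import cv2,pickle
from h import *
for n in("scene",):
    c=imaging.capture(n); pickle.dump(c,open(n+"7.pkl","wb"))
    f=c["frame"][:,:,::-1]
    f=f[130:280,300:500]
    cv2.imwrite(f"pics/{n}7z.png",cv2.resize(f,None,fx=4,fy=4,interpolation=cv2.INTER_CUBIC))
E
```

```text
time: 14.9
eef_pos: [0.6076, 0.2496, 0.14]
orientation: [180.0, 0.1, 2.0]
wrist_force: [0.1, -0.7, -0.2]
opening: 0.0
14.9 pos [0.6076 0.2496 0.14  ] [179.9905   0.0737   1.9968] F [ 0.107  -0.7149 -0.1538] shift [-0.0247 -0.0013  0.0196] turn [ 0.0002  0.0013 -0.0001]
```

View pics/scene7z.png

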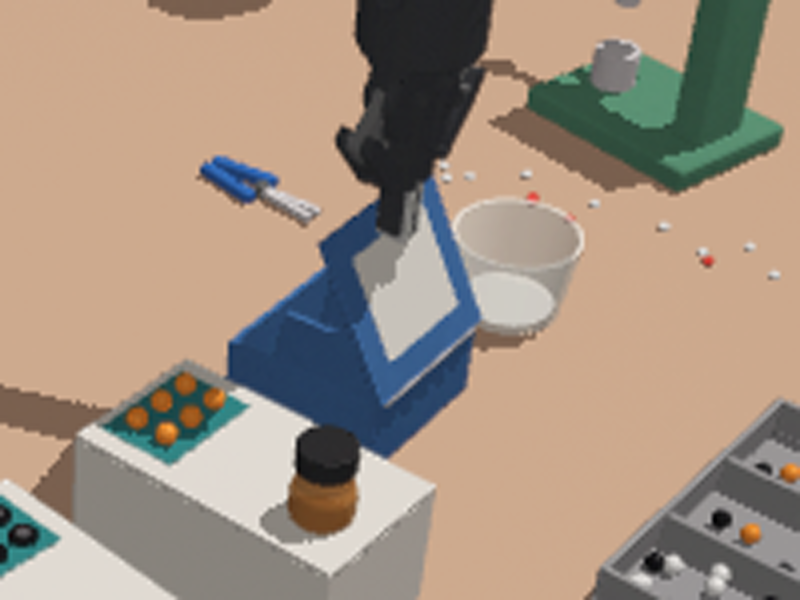

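The lid is following the fingertip (edge now at about 58°) and the box hasn't moved. Continuing along the arc.

```bash
python3 -m creep '1 -0.006 0 0.004 0 0 0; 1 -0.012 0 0.0085 0 0 0; 1 -0.019 0 0.014 0 0 0; 1 -0.025 0 0.02 0 0 0; 1 -0.03 0 0.026 0 0 0; 1 -0.035 0 0.033 0 0 0; 1 -0.039 0 0.04 0 0 0; 1 -0.043 0 0.047 0 0 0; 1 -0.046 0 0.055 0 0 0; 1 -0.046 0 0.055 0 0 0';  python3 go.py 0.5575 0.25 0.0605 2
python3 - <<'E'
from plant import imaging
import cv2,pickle
from h import *
for n in("scene",):
    c=imaging.capture(n); pickle.dump(c,open(n+"8.pkl","wb"))
    f=c["frame"][:,:,::-1]
    f=f[130:280,300:500]
    cv2.imwrite(f"pics/{n}8z.png",cv2.resize(f,None,fx=4,fy=4,interpolation=cv2.INTER_CUBIC))
E
```

```text
time: 15.95
eef_pos: [0.5611, 0.2478, 0.084]
orientation: [180.0, 0.2, 2.0]
wrist_force: [-0.7, -0.2, -0.9]
opening: 0.0003
15.95 pos [0.5611 0.2478 0.084 ] [179.9706   0.1529   1.9952] F [-0.6818 -0.1855 -0.8624] shift [-0.0034 -0.0023  0.0235] turn [ 0.0005  0.0027 -0.0001]
```

View pics/scene8z.png

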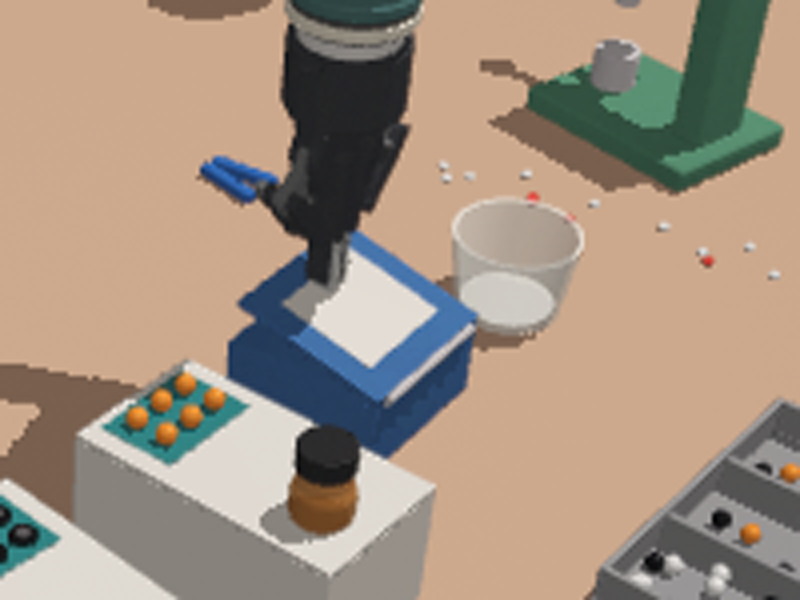

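Nearly shut, about 15° left. Now down.

```bash
python3 -m creep '1 -0.001 0 0.004 0 0 0; 1 -0.002 0 0.008 0 0 0; 1 -0.003 0 0.012 0 0 0; 1 -0.003 0 0.016 0 0 0; 1 -0.003 0 0.019 0 0 0; 1 -0.003 0 0.021 0 0 0; 1 -0.003 0 0.021 0 0 0'| grep -E 'eef|force'; python3 -m creep '1 0 0 0.001 0 0 0; 1 0 0 0.001 0 0 0'| grep -E 'eef|force'
```

```text
eef_pos: [0.5593, 0.2479, 0.0641]
wrist_force: [0.2, 0.9, -0.2]
eef_pos: [0.5596, 0.248, 0.0635]
wrist_force: [0.7, 0.1, 0.6]
```

```bash
python3 -m creep '1 0 0 0.001 0 0 0; 1 0 0 0.001 0 0 0'| grep -E 'eef|force'
```

```text
eef_pos: [0.5596, 0.248, 0.0625]
wrist_force: [0.4, -0.1, 0.5]
```

```bash
python3 -m creep '1 0 0 0.001 0 0 0; 1 0 0 0.001 0 0 0'| grep -E 'eef|force'
```

```text
eef_pos: [0.5596, 0.248, 0.0614]
wrist_force: [0.0, -0.1, 0.1]
```

```bash
python3 -m creep '1 0 0 0.001 0 0 0; 1 0 0 0.001 0 0 0'| grep -E 'eef|force'
```

```text
eef_pos: [0.5595, 0.248, 0.0606]
wrist_force: [-0.1, 1.2, 2.2]
```

```bash
python3 -m creep '1 0 0 0.001 0 0 0; 1 0 0 0.001 0 0 0'| grep -E 'eef|force'
```

```text
eef_pos: [0.5596, 0.2481, 0.0604]
wrist_force: [-2.9, -0.9, 9.7]
```

The lid stopped at z = 0.0604 (expected 0.0605) with 9.7 N. I'll lift straight off, clear the view and check everything.

```bash
python3 -m creep '1 0 0 -0.005 0 0 0; 1 0 0 -0.03 0 0 0; 1 0 0 -0.07 0 0 0; 1 0 0 -0.11 0 0 0; 1 0 0 -0.15 0 0 0; 1 -0.03 0 -0.18 0 0 0; 1 -0.07 0.02 -0.2 0 0 0; 1 -0.1 0.04 -0.2 0 0 0; 1 -0.1 0.05 -0.2 0 0 0'; python3 -m creep '1 -0.02 0.03 0 0 0 0; 1 -0.03 0.07 0 0 0 0; 1 -0.03 0.11 0 0 0 0; 1 -0.03 0.15 0 0 0 0; 1 -0.03 0.19 0 0 0 0; 1 -0.03 0.23 0 0 0 0; 1 -0.03 0.27 0 0 0 0; 1 -0.03 0.31 0 0 0 0; 1 -0.03 0.35 0 0 0 0; 1 -0.03 0.38 0 0 0 0'
python3 - <<'E'
from plant import imaging
import cv2,pickle
from h import *
for n in("scene","top"):
    c=imaging.capture(n); pickle.dump(c,open(n+"9.pkl","wb"))
    f=c["frame"][:,:,::-1]; cv2.imwrite(f"pics/{n}9.png",f)
    f=f[160:350,230:450] if n=="scene" else f[165:285,190:350]
    k=3.15 if n=="scene" else 5
    cv2.imwrite(f"pics/{n}9z.png",cv2.resize(f,None,fx=k,fy=k,interpolation=cv2.INTER_CUBIC))
E
```

```text
time: 18.6
eef_pos: [0.457, 0.1933, 0.2599]
orientation: [180.0, 0.1, 2.0]
wrist_force: [0.8, 0.1, -1.5]
opening: -0.0003
time: 19.6
eef_pos: [0.445, -0.1893, 0.2593]
orientation: [180.0, -0.0, 1.9]
wrist_force: [-0.2, 0.4, 0.4]
opening: -0.0001
```

View pics/scene9z.png

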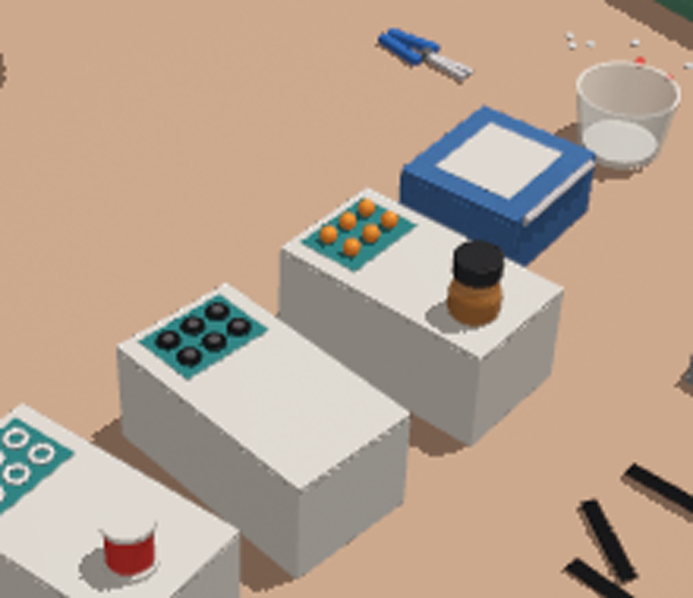

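View pics/top9z.png

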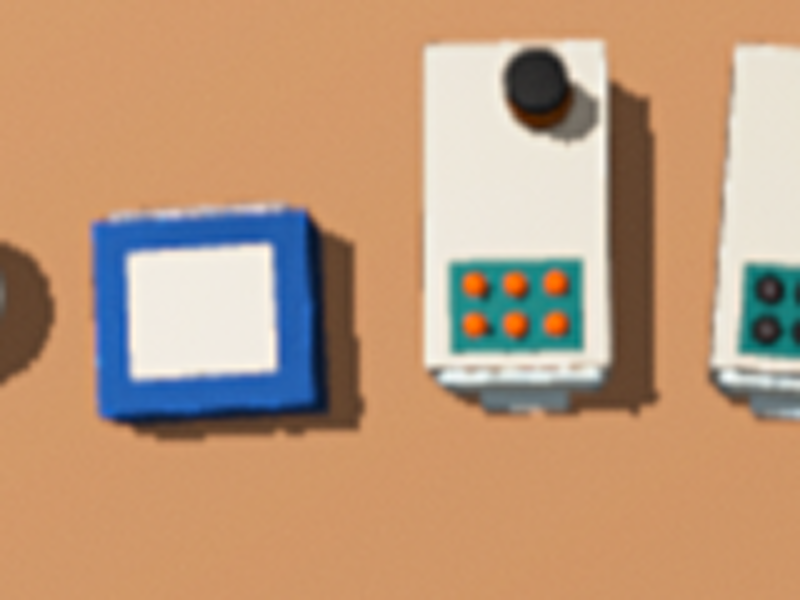

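View pics/top9.png

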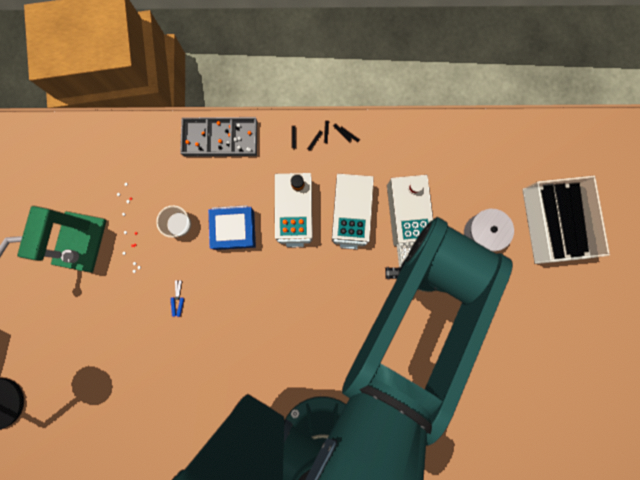

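```bash
python3 -m creep '1 -0.02 0 -0.02 0 0 0; 1 -0.02 0 -0.02 0 0 0' | tail -3
python3 - <<'E'
from m import T,A,B,t,onz
import numpy as np,pickle,cv2
for n,off,org,yaw,l,r in(("amber",A,[.5481,.0746],.5,(440,386),(603,386)),("black",B,[.5442,-.0803],-4.52,(115,383),(281,393))):
    m=sum(onz(t,T(off,*p),.074)[:2] for p in(l,r))/2;u=np.array([np.cos(np.radians(yaw)),np.sin(np.radians(yaw))])
    print(n,"open",-(m-np.array(org))@u-.006)
a=pickle.load(open("scene0.pkl","rb"))["frame"];b=pickle.load(open("scene9.pkl","rb"))["frame"]
d=np.abs(a.astype(int)-b).max(2)>60
d=d.astype(np.uint8)*255; cv2.imwrite("pics/diff.png",d)
E
```

```text
orientation: [180.0, -0.1, 1.9]
wrist_force: [-0.0, -0.2, 1.0]
opening: -0.0001
black wid 0.0997750500428514 0.09964925563499608 dep 0.1796676433658442 0.18041258315067774
 origin [ 0.5442 -0.0803] yaw -4.524028633805123 front [ 0.4957 -0.0767] w 0.08905910171783768 open 0.0425963811553528 lat -0.00019222512916603244
amber wid 0.09987036424144502 0.09912148994294893 dep 0.1805129388973683 0.18317794135445734
 origin [0.5481 0.0746] yaw 0.5089656655210234 front [0.4779 0.074 ] w 0.08844287623719221 open 0.06425730233208897 lat -2.899002341207369e-05
silver wid 0.1009215953298919 0.0982873206900178 dep 0.1761612322770194 0.17934266745463562
 origin [ 0.5415 -0.2584] yaw 4.835545068050112 front [ 0.4666 -0.2631] w 0.09516908659784976 open 0.0690804658253532 lat 0.0016844817668502593
hinge/edge tri
freeL (array([0.6022, 0.3113, 0.1571]), np.float64(4.619389649761407e-05))
freeR (array([0.6076, 0.193 , 0.1553]), np.float64(0.0039060285348373252))
hingeL [0.6406 0.3107 0.0555] [0.6384 0.3127 0.0555]
hingeR [0.6446 0.1957 0.0555] [0.6435 0.2012 0.0555]
front [0.5252 0.3067 0.055 ] [0.5292 0.183  0.055 ]
black panel scene [ 0.4972 -0.1223  0.074 ] [ 0.5053 -0.0339  0.074 ]
amber panel scene [0.4808 0.028  0.074 ] [0.4823 0.1157 0.074 ]
grey spool [ 0.4586 -0.4027  0.038 ] jar [0.6956 0.0613 0.135 ]
amber open 0.002073800440543066
black open 7.477692904476856e-05
```

View pics/diff.png

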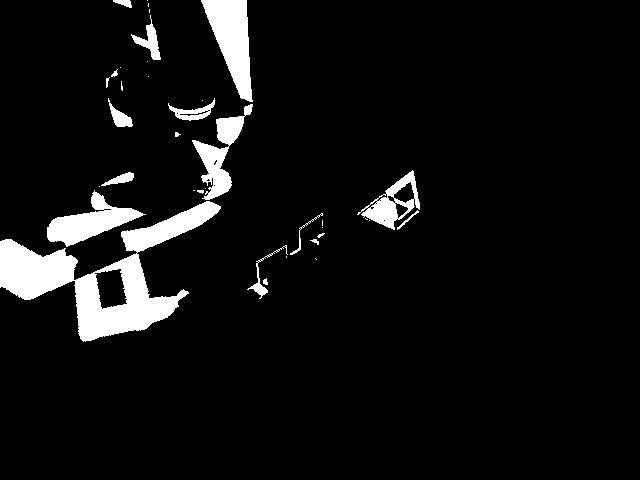

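View pics/scene9.png

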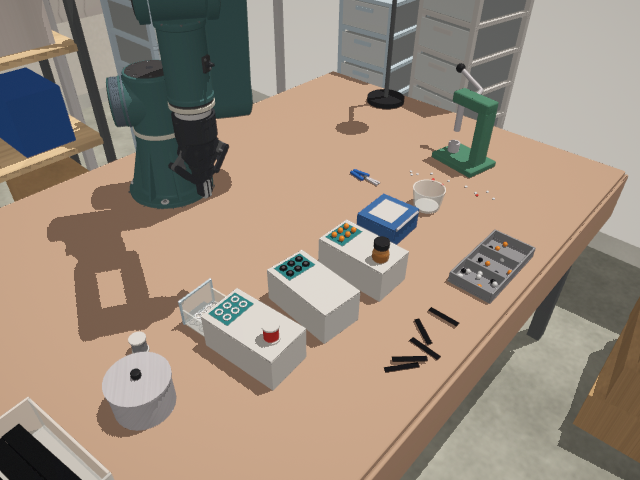

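```bash
python3 -c "
from plant import job,ctrl
print(ctrl.state()['time'],ctrl.state()['eef_pos']); print(job.job_done())"
```

```text
19.9 [ 0.42414642 -0.18715076  0.28062469]
the job is handed in; nothing more can be done
None
```

I pushed the black drawer home, then the amber drawer, then the lid all the way down, all with the shut fingertips. I handed the job in at about 20 s with the arm clear of everything.

- **Drawers:** each was pushed until the end stop pushed back with 5.5–6 N. The fingertip stopped within 1 mm of the predicted home position both times.
- **Lid:** it stopped at z = 0.0604 m (0.0605 expected for shut), with 9.7 N pressing down.
- **Everything else:** comparing scene pictures from before and after shows changes only at the two drawers and the lid, apart from the arm and its shadow. The units, the box, the silver drawer, the spools, the jar and the rest show no shift.
- **One disagreement:** reading the final top picture by eye gave an opening of 0.1 mm for black but 2 mm for amber. I put the 2 mm down to reading the edge in the picture, because the fingertip felt a hard stop 0.8 mm deeper than predicted on amber. I did not check it any further.

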